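# Clear the desk stand and put the glue stick away

### The job

Put the glue stick away upright in the end bay of the blue desk stand (the 36 mm wide bay at one end). Things are in the way: first lift the pale oval tube off the stand and lay it flat on the desk, not touching the stand, then move the yellow note pad from the end bay into either of the two narrow slots at the other end, standing on the slot's floor. Leave the white carton and the jar on it upright where they are.

Things in the scene. Friction and masses are not known exactly. Their poses are not given: they have to be found in the camera images.
- stand: Blue desk stand 87 (x) x 150 (y) mm, fixed. Origin: underside centre, z up. Front wall x=-42..-39, 100 mm high; back wall x=41..44, 110 high; floor 4 mm thick. Cross walls at y=-75..-72 and 72..75 (70 high), -53..-51 (74 high), -32..-30 (66), 34..36 (60). So from -y to +y: two narrow slots (19 wide), middle bay (62), end bay (36). Turned up to 0.4 rad.
- slot_outer (a point): Centre of the floor of the outermost narrow slot of the stand (19 mm wide in the stand's y, 80 mm long in its x, walls 70 and 74 mm high).
- slot_inner (a point): Centre of the floor of the other narrow slot (19 mm wide, 80 mm long, walls 74 and 66 mm high).
- end_bay (a point): Centre of the floor of the end bay (36 mm wide in the stand's y, 80 mm long in its x, side walls 60 and 70 mm high) where the glue stick belongs.
- tube: Pale grey-white oval plastic tube, 205 (x) x 38 (y) x 24 (z) mm, loose, lying across the tops of the stand's front and back walls, over the middle bay and in the way of a gripper at the end bay, tilted by about 0.13 rad. Origin: centre of its underside; x along its length, z up.
- notes: Pad of yellow notes, 12 (x, thickness) x 32 (y) x 93 (z) mm, loose, standing upright in the end bay of the stand. Origin: centre of its underside; z up.
- glue: Glue stick, red cap, yellow and white body, 27 mm diameter, 92 mm high, loose, standing upright on the desk close to the long side of the white carton that faces the robot. Origin: centre of its underside; z up.
- carton: White carton, 91 (x) x 121 (y) x 63 (z) mm, loose, standing on the desk; bystander. Origin: centre of its underside; z up.
- jar: Little amber jar with white lid, 45 mm diameter, 52 mm high, loose, standing on the white carton; bystander. Origin: centre of its underside; z up.
- desk_patch (a point): Centre of a patch of desk that is always free, 90 (x) x 230 (y) mm, where the tube can be laid along y. Nearer the robot lie a box (35 mm high) and a mug (96 mm), to its right papers (a pile about 45 mm high).

How it is judged:
On the way, in this order (a step that is already met when the one before it is completed fails the run):
1. the oval tube lies flat on the desk, clear of the stand and released (height (world z) of tube between -0.01 and 0.008 m and angle between tube's own z axis and vertical below 0.1 rad and contact force between tube and stand below 0.05 N and contact force between tube and the fingers below 0.05 N), for 0.2 s.
2. the note pad stands in one of the stand's two narrow slots, released (x of notes in the frame of stand between -0.036 and 0.036 m and y of notes in the frame of stand between -0.073 and -0.031 m and z of notes in the frame of stand below 0.012 m and angle between notes's own z axis and vertical below 0.3 rad and contact force between notes and the fingers below 0.05 N), for 0.2 s.
At the end, for the whole second after the job is handed in: Tube flat on the desk (underside within 8 mm of it, tilt < 0.1 rad), not touching the stand; note pad in either narrow slot and glue stick in the end bay, both on the floor (underside < 12 mm above the stand's underside) and within 0.3 rad of upright; all at rest (height (world z) of tube between -0.01 and 0.008 m and angle between tube's own z axis and vertical below 0.1 rad and contact force between tube and stand below 0.05 N and x of notes in the frame of stand between -0.036 and 0.036 m and y of notes in the frame of stand between -0.073 and -0.031 m and z of each of notes, glue in the frame of stand below 0.012 m and angle between each of notes, glue's own z axis and vertical below 0.3 rad and x of glue in the frame of stand between -0.036 and 0.036 m and y of glue in the frame of stand between 0.038 and 0.07 m and linear speed of each of tube, notes, glue below 0.02 m/s).
It fails at once if the white carton is moved more than 30 mm or tipped (distance of carton from where it was at the start of the episode above 0.03 m or angle between carton's own z axis and vertical above 0.5 rad).
It fails at once if the little jar is moved more than 30 mm or tipped (distance of jar from where it was at the start of the episode above 0.03 m or angle between jar's own z axis and vertical above 0.5 rad).
It also fails if it takes over 72 s, if anything falls off the work surface, if the arm or the gripper's body presses on something with over 40 N, if the wrist force passes 120 N, or if a joint passes its speed limit or range.

### The arm

A 6-joint arm with a two-finger parallel gripper is mounted at the origin on the work surface; the furniture and walls round the work are solid. World frame = base frame: x ahead of the robot, y to its left, z up, the work surface at z = 0. Lengths are in m, angles in rad, forces in N, time in s.
With the tool pointing down it reaches from about 0.275 to 0.75 m from the base axis. Payload 10.2 kg.
Tool frame: the origin (TCP) lies midway between the tips of the shut fingers; the grasp point (between the pads) lies 19 mm behind it (robot.grasp_offset is the distance from the TCP to the grasp point, in m); z points along the fingers, x is the direction in which the jaws open and shut, and the axes are right-handed (so a half turn about z gives the same grasp; the last joint's range is limited). The gripper opens to 88 mm and grips with 3 to 60 N. Pads are 18 mm wide; open, the fingers measure 123 mm over their backs; the gripper's body (75 mm by 187 mm) begins 45 mm behind the grasp point.
Start: joints at [-0.223, 0.313, 1.498, -0, 1.331, -0.223], TCP at [0.525, -0, 0.239] pointing down, gripper open.
Joint ranges: [-2.94, 2.94], [-0.97, 2.17], [0.19, 2.56], [-1.23, 4.37], [0.02, 3.11], [-2.88, 2.88]. Speed limits (rad/s): [2.39, 2.39, 3.01, 3.14, 3.14, 3.14].

### API

Orientations are given as a 3x3 rotation matrix whose columns are the frame's x, y, z axes.
In Python, from station import robot, get_image, get_calibration, workorder, recognise, silhouettes gives the robot as it stands.
- The arm moves only by the shell command python3 -m pendant 'ROWS' [FORCE]. ROWS is JSON, a list of rows, each an object of numbers: "grip": the opening, from 0 (shut) to 1 (fully open); "dx", "dy", "dz": the shift along the world's x, y, z in cm; "ax", "ay", "az": the turn, a rotation vector about the world's x, y, z in rad. A call has 1 to 20 rows; each row is the pose to reach, as a shift and turn from the pose measured when the call began; what a row does not reach only later rows make up. A row lasts 1/10 s, in which the tool goes at most 50 mm and 8.59 degrees, less where a joint would pass 70% of its speed; a pose out of reach is approached as far as the arm can. A call with a gripper value outside its range is refused whole. The fingers move at their own pace and stop on an object; FORCE is the grip in N (left out, the last holds). Time passes only in rows, so rows that repeat a pose let the fingers close. It gives the time, the measured TCP pose, the force and the opening at its end, in the units of the state.
- robot.observe(): the state, without advancing time (a new reading comes with each control period).
- get_image(name): name is "scene" or "side" or "wrist"; returns (picture, depth): 420x560x3 uint8, blue, green, red; 420x560 float32, m along the optical axis (not along the pixel's ray), 0 where there is no reading.
- get_calibration(name): a dict with "camera_matrix" (3x3 intrinsics, pixels), "extrinsics" (4x4, takes a point from camera to world coordinates); the wrist camera has in their place "tool_from_camera" (4x4, takes a point from camera to tool coordinates, whose origin is the TCP and whose axes are the tool frame's). Camera axes: x right, y down, z forward; pixel columns grow to the right and rows downward; lengths in m; the calibration is good to about 2 mm. A picture is of the moment at which its call begins: read the wrist's pose just before it. get_calibration takes no time and is no camera call.
- workorder.finish_job(): hands the job in, once; it reports no verdict.
Trained networks look in the newest picture that a camera, given by its name, has taken for a name from the list of things; names that differ only in an ending like _2 or _b are one class to them, and where a whole thing is asked for, a point or a joint stands for the part that bears it (a point fixed in the world has none). Each returns a list of dicts, best first, with "p" (0 to 1); they miss things now and then, are a little off and sometimes report something else, mostly with a low value. They report only what shows in the picture. A call takes as long as a camera call.
- recognise(camera, label): "location" ([column, row] in pixels, amid what is visible of it).
- silhouettes(camera, label): "pixels" (420x560 bool, what is visible of it) and "location" ([column, row] in pixels, amid what is visible of it).
The state is a dict: "time_s": time; "qpos": joint angles; "qd": joint speeds; "joint_efforts": joint torques, N m; "eef_pos": TCP position; "tcp_rot": TCP orientation; "wrist_force": force on the tool from outside, world axes, zero at the start; "torque": the same for the moment, N m; "width": opening from 0.0 (shut) to 1.0 (fully open).
Only numpy, scipy, OpenCV 4.12 (cv2) and the standard library are available. Lean on these libraries where they do the work, as an engineer would, in place of code of your own. Each camera call takes 0.05 s, during which the arm holds its last target.

## Working session

There is one attempt and no reset: what is moved stays moved. The work goes in short steps, Python scripts to look and compute and a shell command to move; the robot and the scene stay as the last step left them, time stands still between calls to the robot, and variables do not carry over. Pictures are saved under pics/ and viewed, and the job is handed in when it is done.

```bash
ls; mkdir -p pics
cat > h.py <<'E'
import numpy as np, cv2
from station import robot, get_image, get_calibration, workorder, recognise, silhouettes
def cam(name):
    c=get_calibration(name); K=np.array(c["camera_matrix"])
    if "extrinsics" in c: return K,np.array(c["extrinsics"])
    s=robot.observe(); T=np.eye(4); T[:3,:3]=s["tcp_rot"]; T[:3,3]=s["eef_pos"]
    return K,T@np.array(c["tool_from_camera"])
def shot(name,fn=None):
    K,T=cam(name); im,d=get_image(name)
    if fn: cv2.imwrite("pics/"+fn,im)
    return im,d,K,T
def pts(d,K,T,mask=None):
    m=d>0
    if mask is not None: m&=mask
    v,u=np.nonzero(m); z=d[v,u]
    P=np.c_[(u-K[0,2])/K[0,0]*z,(v-K[1,2])/K[1,1]*z,z]
    return P@T[:3,:3].T+T[:3,3]
def proj(P,K,T):
    P=np.atleast_2d(P); C=(P-T[:3,3])@T[:3,:3]
    return np.c_[C[:,0]/C[:,2]*K[0,0]+K[0,2],C[:,1]/C[:,2]*K[1,1]+K[1,2]]
E
python3 - <<'E'
from h import *
s=robot.observe(); print(s["time_s"],s["width"],np.round(s["tcp_rot"],3).tolist())
for n in ["scene","side","wrist"]:
    im,d,K,T=shot(n,n+"0.png"); np.savez(n+"0.npz",im=im,d=d,K=K,T=T)
    print(n,np.round(T,3).tolist(),K[0,0])
    for l in ["stand","tube","notes","glue","carton","jar"]:
        try:
            r=silhouettes(n,l)
            for q in r[:2]:
                P=pts(d,K,T,q["pixels"])
                print(n,l,round(q["p"],2),np.round(q["location"]),q["pixels"].sum(),np.round(np.median(P,0),3) if len(P) else None, np.round(np.percentile(P,[3],axis=0),3),np.round(np.percentile(P,97,axis=0),3))
            if r: np.save(f"m_{n}_{l}.npy",r[0]["pixels"])
        except Exception as e: print(n,l,repr(e))
E
```

```text
pics
0.0 0.9994326372689021 [[1.0, 0.0, -0.001], [0.0, -1.0, 0.0], [-0.001, -0.0, -1.0]]
scene [[0.544, -0.475, 0.692, -0.047], [-0.839, -0.291, 0.46, -0.423], [-0.018, -0.831, -0.557, 0.579], [0.0, 0.0, 0.0, 1.0]] 416.6428016538434
scene stand 0.68 [262. 203.] 2774 [0.594 0.072 0.053] [[0.568 0.027 0.005]] [0.668 0.168 0.097]
scene tube 0.78 [255. 175.] 1128 [0.617 0.106 0.122] [[0.534 0.083 0.097]] [0.727 0.138 0.139]
scene tube 0.23 [262. 201.] 2789 [0.596 0.072 0.052] [[0.568 0.026 0.004]] [0.669 0.169 0.097]
scene glue 0.87 [347. 238.] 464 [ 0.572 -0.159  0.059] [[ 0.568 -0.168  0.012]] [ 0.589 -0.146  0.092]
scene carton 0.98 [351. 234.] 2073 [ 0.617 -0.142  0.059] [[ 0.585 -0.208  0.002]] [ 0.681 -0.083  0.063]
scene jar 0.98 [370. 208.] 594 [ 0.653 -0.174  0.097] [[ 0.646 -0.19   0.064]] [ 0.683 -0.152  0.114]
scene jar 0.3 [261. 204.] 2865 [0.595 0.073 0.052] [[0.568 0.026 0.002]] [0.668 0.168 0.098]
side [[-1.0, -0.021, 0.005, 0.553], [-0.016, 0.565, -0.825, 0.671], [0.015, -0.825, -0.565, 0.579], [0.0, 0.0, 0.0, 1.0]] 403.7656940582945
side stand 0.87 [249. 291.] 3187 [0.6
[... 686 characters left out ...]
93
wrist stand 0.86 [393. 101.] 12277 [0.642 0.071 0.036] [[0.571 0.031 0.003]] [0.671 0.146 0.105]
wrist tube 0.78 [432.  37.] 16414 [0.625 0.112 0.128] [[0.539 0.089 0.115]] [0.7   0.134 0.138]
wrist notes 0.65 [410.   3.] 198 [0.628 0.145 0.077] [[0.624 0.143 0.015]] [0.634 0.161 0.093]
wrist glue 0.96 [326. 311.] 600 [ 0.58  -0.144  0.031] [[ 0.57  -0.165  0.004]] [ 0.591 -0.142  0.093]
wrist carton 0.81 [366. 283.] 4131 [ 0.617 -0.099  0.062] [[ 0.587 -0.203  0.005]] [ 0.667 -0.072  0.064]
wrist carton 0.34 [395. 102.] 12440 [0.642 0.071 0.036] [[0.571 0.031 0.003]] [0.671 0.146 0.106]
wrist jar 0.58 [423. 376.] 1252 [ 0.658 -0.168  0.114] [[ 0.647 -0.186  0.088]] [ 0.678 -0.151  0.116]
```

View pics/scene0.png

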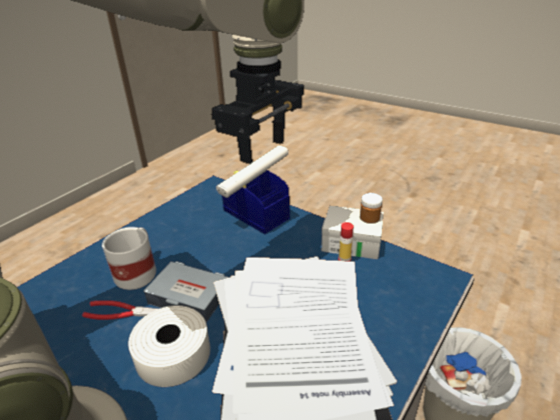

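View pics/side0.png

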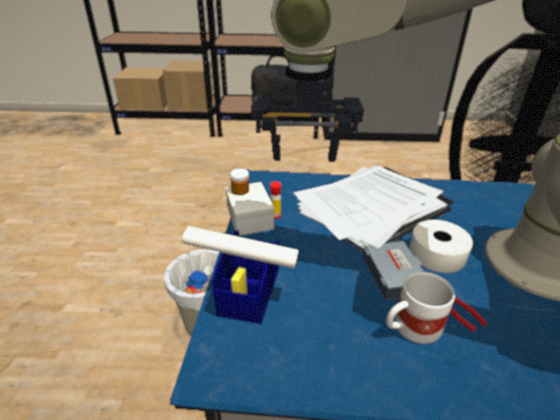

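View pics/wrist0.png

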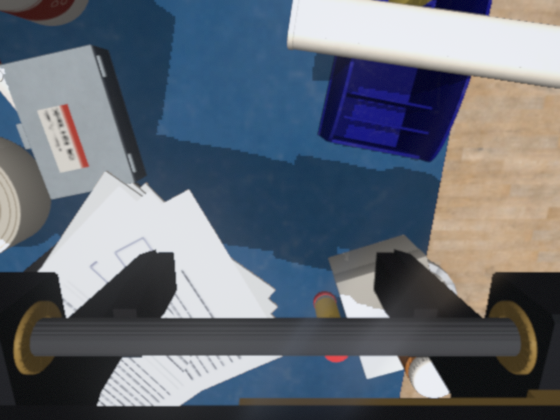

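Run:
```python
from h import *
# merged cloud top-down height map
allP=[]
for n in ["scene","side","wrist"]:
    z=np.load(n+"0.npz"); allP.append(pts(z["d"],z["K"],z["T"]))
P=np.vstack(allP); m=(P[:,0]>0.2)&(P[:,0]<0.8)&(P[:,1]>-.45)&(P[:,1]<.4)&(P[:,2]<.2)&(P[:,2]>-0.02); P=P[m]
r=1000/1.5
H=np.zeros((600,760),np.float32)
o=np.argsort(P[:,2]); P=P[o]
# row: x 0.2..0.8 upward ; col: y .4..-.45 left->right
row=((0.8-P[:,0])*900).astype(int); col=((0.4-P[:,1])*880).astype(int)
H=np.zeros((541,749),np.float32); 
k=(row<541)&(col<749)
H[row[k],col[k]]=P[k,2]+0.02
im=cv2.applyColorMap((np.clip(H/0.17,0,1)*255).astype(np.uint8),cv2.COLORMAP_TURBO)
for x in np.arange(.2,.81,.1):
    rr=int((.8-x)*900); cv2.line(im,(0,rr),(748,rr),(255,255,255),1); cv2.putText(im,f"{x:.1f}",(0,rr+12),0,.4,(255,255,255))
for y in np.arange(-.4,.41,.1):
    c=int((.4-y)*880); cv2.line(im,(c,0),(c,540),(255,255,255),1); cv2.putText(im,f"{y:.1f}",(c,12),0,.4,(255,255,255))
cv2.imwrite("pics/top0.png",im)
# stand orientation fit
ps=[]
for n in ["scene","side","wrist"]:
    z=np.load(n+"0.npz"); ps.append(pts(z["d"],z["K"],z["T"],np.load(f"m_{n}_stand.npy")))
S=np.vstack(ps); np.save("S.npy",S)
print(len(S))
t=[]
for n in ["scene","side","wrist"]:
    z=np.load(n+"0.npz"); t.append(pts(z["d"],z["K"],z["T"],np.load(f"m_{n}_tube.npy")))
    Q=t[-1]; Q=Q[Q[:,2]>0.09]; c=np.median(Q,0); u,s,v=np.linalg.svd(Q-Q.mean(0),full_matrices=False); print(n,c,v[0],v[2],np.percentile((Q-Q.mean(0))@v[0],[1,99]))
```

```text
18164
scene [0.61666242 0.10518986 0.12261355] [-0.97819616  0.16180176 -0.13020163] [ 0.15573166  0.15668073 -0.97529421] [-0.11114509  0.09073445]
side [0.63502551 0.12055862 0.12430079] [-0.97973259  0.15704359 -0.1243437 ] [-0.04865385  0.41559764  0.90824633] [-0.0989067  0.0974494]
wrist [0.62469764 0.11199421 0.12782031] [ 0.98166459 -0.14810314  0.12000037] [ 0.13334633  0.08370956 -0.98752796] [-0.089148    0.08330996]
```

View pics/top0.png

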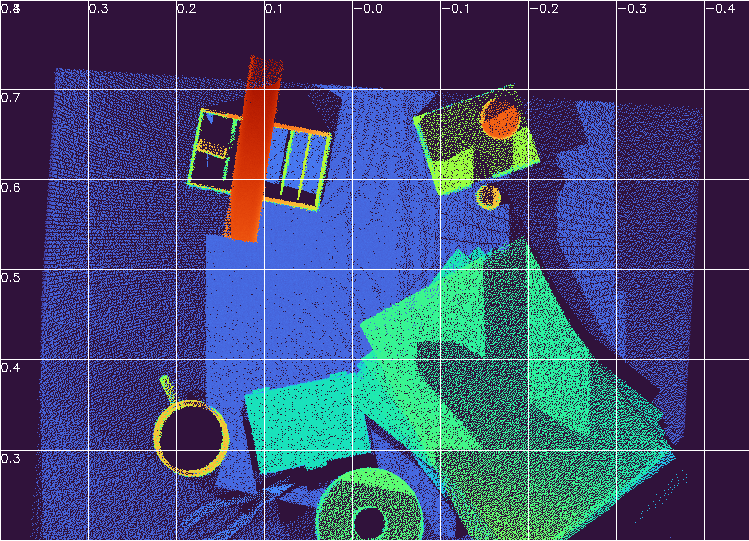

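```bash
cat > fit.py <<'E'
from h import *
from scipy.optimize import minimize
# stand model boxes
B=[(-42,-39,-75,75,0,100),(41,44,-75,75,0,110),(-42,44,-75,75,0,4),(-42,44,-75,-72,0,70),(-42,44,72,75,0,70),(-42,44,-53,-51,0,74),(-42,44,-32,-30,0,66),(-42,44,34,36,0,60)]
B=np.array(B)/1000.
def sd(L):
    best=None
    for b in B:
        c=(b[0::2]+b[1::2])/2; h=(b[1::2]-b[0::2])/2
        q=np.abs(L-c)-h
        d=np.linalg.norm(np.maximum(q,0),axis=1)+np.minimum(q.max(1),0)
        best=d if best is None else np.where(np.abs(d)<np.abs(best),d,best)
    return best
def loc(p,P):
    c,s=np.cos(p[2]),np.sin(p[2]); x=P[:,0]-p[0]; y=P[:,1]-p[1]
    return np.c_[c*x+s*y,-s*x+c*y,P[:,2]]
if __name__=="__main__":
    S=np.load("S.npy"); S=S[(S[:,2]>0.008)&(S[:,2]<0.115)]
    rng=np.random.default_rng(0); S=S[rng.choice(len(S),4000)]
    best=None
    for a in np.arange(-.5,.51,.1):
        f=lambda p:np.minimum(np.abs(sd(loc(p,S))),0.01).mean()
        for x0 in (.61,.63):
            for y0 in(.09,.11):
                r=minimize(f,[x0,y0,a],method="Nelder-Mead",options=dict(initial_simplex=[[x0,y0,a],[x0+.02,y0,a],[x0,y0+.02,a],[x0,y0,a+.1]]))
                if best is None or r.fun<best.fun: best=r
        print(round(a,1),best.x,best.fun)
    np.save("stand.npy",best.x)
E
python3 fit.py
```

```text
-0.5 [ 0.62223146  0.1054501  -0.18728815] 0.0004822764159245518
-0.4 [ 0.62223297  0.1054502  -0.18733525] 0.00048227529876729893
-0.3 [ 0.62223297  0.1054502  -0.18733525] 0.00048227529876729893
-0.2 [ 0.62223297  0.1054502  -0.18733525] 0.00048227529876729893
-0.1 [ 0.62223242  0.10545066 -0.18732525] 0.00048227513563793036
-0.0 [ 0.62223242  0.10545066 -0.18732525] 0.00048227513563793036
0.1 [ 0.62223242  0.10545066 -0.18732525] 0.00048227513563793036
0.2 [ 0.62223242  0.10545066 -0.18732525] 0.00048227513563793036
0.3 [ 0.62223118  0.10544912 -0.18733264] 0.00048227366702265523
0.4 [ 0.62223118  0.10544912 -0.18733264] 0.00048227366702265523
0.5 [ 0.62223118  0.10544912 -0.18733264] 0.00048227366702265523
```

The stand fits at (0.622, 0.105), yaw -0.187, with a residual of 0.5 mm. The desk patch in front of it (x about 0.42 to 0.53, y about 0 to 0.2) is free. Next I'll fit the tube and the other objects.

Run:
```python
from h import *
from scipy.optimize import least_squares
from fit import loc
st=np.load("stand.npy")
def get(l,names=("scene","side","wrist")):
    o=[]
    for n in names:
        try: m=np.load(f"m_{n}_{l}.npy")
        except: continue
        z=np.load(n+"0.npz"); o.append(pts(z["d"],z["K"],z["T"],cv2.erode(m.astype(np.uint8),np.ones((2,2)))>0))
    return np.vstack(o)
Q=get("tube"); Q=Q[Q[:,2]>.09]
def ax(p):
    a=np.array([np.cos(p[3])*np.cos(p[4]),np.sin(p[3])*np.cos(p[4]),np.sin(p[4])]); b=np.array([-np.sin(p[3]),np.cos(p[3]),0]); return a,b,np.cross(a,b)
def f(p):
    a,b,c=ax(p); D=Q-p[:3]; e=np.sqrt((D@b/.019)**2+(D@c/.012)**2)
    return (e-1)*.015
r=least_squares(f,[.62,.11,.12,-.157,.125],loss="soft_l1",f_scale=.002); p=r.x
a,b,c=ax(p); D=(Q-p[:3])@a; lo,hi=np.percentile(D,[.3,99.7]); ctr=p[:3]+a*(lo+hi)/2
print("tube",p,"len",lo,hi,"centre",ctr,"cost",np.abs(r.fun).mean())
print("tube centre in stand",loc(st,ctr[None]))
for l in ["notes","glue","carton","jar"]:
    P=get(l); 
    if l=="notes":
        P=P[P[:,2]>.03]; L=loc(st,P); print(l,np.percentile(L,[2,20,50,80,98],axis=0).round(4).tolist())
        T=P[P[:,2]>np.percentile(P[:,2],90)-.0]; print(len(P))
        A=P[P[:,2]>.02][:,:2]; print(cv2.minAreaRect(A.astype(np.float32)))
    if l in("glue","jar"):
        R={"glue":.0135,"jar":.0225}[l]; zr={"glue":(.01,.085),"jar":(.068,.11)}[l]
        P=P[(P[:,2]>zr[0])&(P[:,2]<zr[1])]
        r=least_squares(lambda q:np.hypot(P[:,0]-q[0],P[:,1]-q[1])-R,P[:,:2].mean(0)+[.01,0],loss="soft_l1",f_scale=.001); print(l,r.x,np.abs(r.fun).mean(), get(l)[:,2].max())
    if l=="carton":
        P=P[(P[:,2]>.055)&(P[:,2]<.068)]; print(l,cv2.minAreaRect(P[:,:2].astype(np.float32)))
Pall=np.vstack([pts(*[np.load(n+"0.npz")[k] for k in("d","K","T")]) for n in("scene","side","wrist")])
# free patch check
m=(abs(Pall[:,0]-.455)<.05)&(abs(Pall[:,1]-.10)<.12); print("patch z pct",np.percentile(Pall[m,2],[1,50,99,99.9]))
h=m&(Pall[:,2]>.008); print(Pall[h][:,:3].min(0) if h.any() else 0,Pall[h].max(0) if h.any() else 0)
```

```text
tube [ 0.53047968  0.12796753  0.10598708 -0.15298226  0.12298477] len 0.004988924643288415 0.20050115276060207 centre [0.63125779 0.11242886 0.11859133] cost 0.0010451947243068594
tube centre in stand [[0.00756878 0.00853872 0.11859133]]
notes [[-0.0059, 0.0388, 0.0415], [-0.0045, 0.0397, 0.0672], [-0.0021, 0.0475, 0.0797], [0.0025, 0.0638, 0.0908], [0.0058, 0.0711, 0.0957]]
414
((0.631494402885437, 0.15221711993217468), (0.04770182445645332, 0.013867809437215328), 67.56562805175781)
glue [ 0.58277147 -0.15612846] 0.000809295801736158 0.0949633028920206
carton ((0.6437820792198181, -0.1416940987110138), (0.09484326094388962, 0.12251780182123184), 18.58176612854004)
jar [ 0.66981127 -0.16930764] 0.0010335832201599643 0.11627783944265019
patch z pct [-0.00256911  0.26114147  0.5015467   0.50944987]
[ 0.40502315 -0.01998979  0.02946729] [0.50499915 0.08812044 0.51155328]
```

```bash
cat >> h.py <<'E'
from scipy.spatial.transform import Rotation as Ro
def goal(pos,R):
    s=robot.observe(); R0=np.array(s["tcp_rot"]); rv=Ro.from_matrix(np.array(R)@R0.T).as_rotvec()
    d=(np.array(pos)-np.array(s["eef_pos"]))*100
    print("d",d.round(2),"a",rv.round(3),"t",s["time_s"],"F",np.round(s["wrist_force"],1),"w",round(s["width"],3))
def toolR(yaw,tiltaxis=None,tilt=0):
    R=Ro.from_euler("z",yaw).as_matrix()@np.diag([1,-1,-1.])
    if tiltaxis is not None: R=Ro.from_rotvec(np.array(tiltaxis)*tilt).as_matrix()@R
    return R
E
python3 - <<'E'
from h import *
ya,pi=-.153,.123; b=np.array([-np.sin(ya),np.cos(ya),0]); c=np.array([-np.sin(pi)*np.cos(ya),-np.sin(pi)*np.sin(ya),np.cos(pi)])
R=toolR(ya+np.pi/2,b,-pi); ctr=np.array([.6313,.1124,.1186])
print(R.round(3).tolist())
goal(ctr+.08*c,R); goal(ctr-.008*c,R)
E
```

```text
[[0.152, 0.981, 0.121], [0.988, -0.151, -0.019], [0.0, 0.123, -0.992]]
d [ 9.66 11.39 -4.07] a [-0.102 -0.087  1.416] t 1.05 F [ 0.3 -0.2  0.5] w 1.001
d [ 10.73  11.23 -12.81] a [-0.102 -0.087  1.416] t 1.05 F [ 0.3 -0.2  0.5] w 1.001
```

```bash
python3 -m pendant '[{"dx":3,"dy":4,"dz":0,"ax":-0.03,"ay":-0.03,"az":0.45,"grip":1},{"dx":9.66,"dy":11.39,"dz":0,"ax":-0.102,"ay":-0.087,"az":1.416,"grip":1},{"dx":9.66,"dy":11.39,"dz":0,"ax":-0.102,"ay":-0.087,"az":1.416,"grip":1},{"dx":9.66,"dy":11.39,"dz":0,"ax":-0.102,"ay":-0.087,"az":1.416,"grip":1},{"dx":9.66,"dy":11.39,"dz":0,"ax":-0.102,"ay":-0.087,"az":1.416,"grip":1},{"dx":9.66,"dy":11.39,"dz":0,"ax":-0.102,"ay":-0.087,"az":1.416,"grip":1},{"dx":9.66,"dy":11.39,"dz":0,"ax":-0.102,"ay":-0.087,"az":1.416,"grip":1},{"dx":9.66,"dy":11.39,"dz":0,"ax":-0.102,"ay":-0.087,"az":1.416,"grip":1},{"dx":9.66,"dy":11.39,"dz":0,"ax":-0.102,"ay":-0.087,"az":1.416,"grip":1},{"dx":9.66,"dy":11.39,"dz":-4.07,"ax":-0.102,"ay":-0.087,"az":1.416,"grip":1},{"dx":9.66,"dy":11.39,"dz":-4.07,"ax":-0.102,"ay":-0.087,"az":1.416,"grip":1},{"dx":9.66,"dy":11.39,"dz":-4.07,"ax":-0.102,"ay":-0.087,"az":1.416,"grip":1}]' 20
python3 - <<'E'
from h import *
ya,pi=-.153,.123; b=np.array([-np.sin(ya),np.cos(ya),0]); c=np.array([-np.sin(pi)*np.cos(ya),-np.sin(pi)*np.sin(ya),np.cos(pi)])
R=toolR(ya+np.pi/2,b,-pi); ctr=np.array([.6313,.1124,.1186])
goal(ctr-.008*c,R)
im,d,K,T=shot("wrist","wrist1.png")
E
```

```text
time_s: 2.25
eef_pos: [0.6216, 0.1139, 0.1984]
tcp_rot: [[0.154, 0.981, 0.12], [0.988, -0.153, -0.019], [-0.0, 0.122, -0.993]]
wrist_force: [0.5, -0.0, 0.2]
width: 0.998
d [ 1.07 -0.16 -8.77] a [ 0.    -0.001  0.002] t 2.25 F [ 0.5 -0.   0.2] w 0.998
```

View pics/wrist1.png

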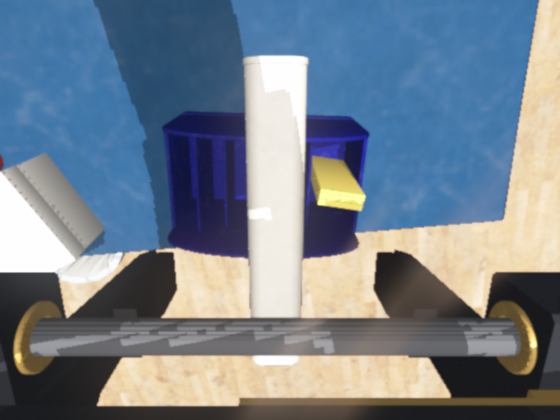

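The tube is centred between the fingers (column about 276). The notes, at about (338,185), look slightly yawed. Now I'll descend and grip.

```bash
python3 -m pendant '[{"dx":0.54,"dy":-0.08,"dz":-4.4,"grip":1},{"dx":0.9,"dy":-0.13,"dz":-7.5,"grip":1},{"dx":1.07,"dy":-0.16,"dz":-8.77,"grip":1},{"dx":1.07,"dy":-0.16,"dz":-8.77,"grip":1},{"dx":1.07,"dy":-0.16,"dz":-8.77,"grip":0},{"dx":1.07,"dy":-0.16,"dz":-8.77,"grip":0},{"dx":1.07,"dy":-0.16,"dz":-8.77,"grip":0},{"dx":1.07,"dy":-0.16,"dz":-8.77,"grip":0},{"dx":1.07,"dy":-0.16,"dz":-8.77,"grip":0},{"dx":1.07,"dy":-0.16,"dz":-8.77,"grip":0},{"dx":1.07,"dy":-0.16,"dz":-8.77,"grip":0},{"dx":1.07,"dy":-0.16,"dz":-8.77,"grip":0}]' 30
```

```text
$[0]: bad value
```

```bash
python3 -m pendant '[{"dx":0.54,"dy":-0.08,"dz":-4.4,"ax":0,"ay":0,"az":0,"grip":1},{"dx":0.9,"dy":-0.13,"dz":-7.5,"ax":0,"ay":0,"az":0,"grip":1},{"dx":1.07,"dy":-0.16,"dz":-8.77,"ax":0,"ay":0,"az":0,"grip":1},{"dx":1.07,"dy":-0.16,"dz":-8.77,"ax":0,"ay":0,"az":0,"grip":1},{"dx":1.07,"dy":-0.16,"dz":-8.77,"ax":0,"ay":0,"az":0,"grip":0},{"dx":1.07,"dy":-0.16,"dz":-8.77,"ax":0,"ay":0,"az":0,"grip":0},{"dx":1.07,"dy":-0.16,"dz":-8.77,"ax":0,"ay":0,"az":0,"grip":0},{"dx":1.07,"dy":-0.16,"dz":-8.77,"ax":0,"ay":0,"az":0,"grip":0},{"dx":1.07,"dy":-0.16,"dz":-8.77,"ax":0,"ay":0,"az":0,"grip":0},{"dx":1.07,"dy":-0.16,"dz":-8.77,"ax":0,"ay":0,"az":0,"grip":0}]' 30
```

```text
time_s: 3.3
eef_pos: [0.6328, 0.1123, 0.1119]
tcp_rot: [[0.154, 0.98, 0.123], [0.988, -0.153, -0.019], [0.0, 0.124, -0.992]]
wrist_force: [-0.0, -0.2, -0.4]
width: 0.483
```

```bash
python3 -m pendant '[{"dx":0,"dy":0,"dz":0,"ax":0,"ay":0,"az":0,"grip":0},{"dx":0,"dy":0,"dz":0,"ax":0,"ay":0,"az":0,"grip":0},{"dx":0,"dy":0,"dz":0,"ax":0,"ay":0,"az":0,"grip":0},{"dx":0,"dy":0,"dz":2,"ax":0,"ay":0,"az":0,"grip":0},{"dx":0,"dy":0,"dz":4,"ax":0,"ay":0,"az":0,"grip":0},{"dx":0,"dy":0,"dz":7,"ax":0,"ay":0,"az":0,"grip":0},{"dx":0,"dy":0,"dz":9,"ax":0,"ay":0,"az":0,"grip":0},{"dx":0,"dy":0,"dz":9,"ax":0,"ay":0,"az":0,"grip":0}]' 30
python3 - <<'E'
from h import *
goal([.455,.10,.10],toolR(0)); goal([.455,.10,.015],toolR(0))
im,d,K,T=shot("scene","scene2.png")
E
```

```text
time_s: 4.1
eef_pos: [0.6338, 0.1124, 0.2046]
tcp_rot: [[0.154, 0.98, 0.128], [0.988, -0.153, -0.019], [0.001, 0.129, -0.992]]
wrist_force: [-0.3, -0.0, -1.7]
width: 0.41
d [-17.88  -1.24 -10.46] a [ 0.106  0.092 -1.414] t 4.1 F [-0.3 -0.  -1.7] w 0.41
d [-17.88  -1.24 -18.96] a [ 0.106  0.092 -1.414] t 4.1 F [-0.3 -0.  -1.7] w 0.41
```

View pics/scene2.png

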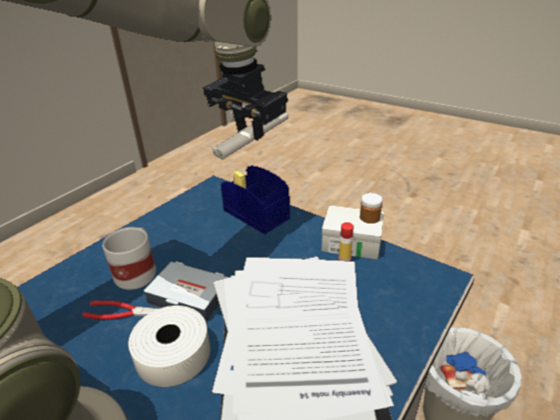

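The tube is held at (250,135) and has lifted clear. Next I swing it to the patch.

```bash
python3 -m pendant '[{"dx":-4,"dy":0,"dz":0,"ax":0.02,"ay":0.02,"az":-0.14,"grip":0},{"dx":-8,"dy":0,"dz":0,"ax":0.04,"ay":0.03,"az":-0.28,"grip":0},{"dx":-12,"dy":-0.5,"dz":0,"ax":0.05,"ay":0.04,"az":-0.42,"grip":0},{"dx":-15,"dy":-1,"dz":0,"ax":0.06,"ay":0.05,"az":-0.56,"grip":0},{"dx":-17.88,"dy":-1.24,"dz":0,"ax":0.07,"ay":0.06,"az":-0.7,"grip":0},{"dx":-17.88,"dy":-1.24,"dz":0,"ax":0.08,"ay":0.07,"az":-0.84,"grip":0},{"dx":-17.88,"dy":-1.24,"dz":-1,"ax":0.09,"ay":0.08,"az":-0.98,"grip":0},{"dx":-17.88,"dy":-1.24,"dz":-3,"ax":0.1,"ay":0.09,"az":-1.12,"grip":0},{"dx":-17.88,"dy":-1.24,"dz":-5,"ax":0.106,"ay":0.092,"az":-1.26,"grip":0},{"dx":-17.88,"dy":-1.24,"dz":-8,"ax":0.106,"ay":0.092,"az":-1.414,"grip":0},{"dx":-17.88,"dy":-1.24,"dz":-11,"ax":0.106,"ay":0.092,"az":-1.414,"grip":0},{"dx":-17.88,"dy":-1.24,"dz":-14,"ax":0.106,"ay":0.092,"az":-1.414,"grip":0},{"dx":-17.88,"dy":-1.24,"dz":-16,"ax":0.106,"ay":0.092,"az":-1.414,"grip":0},{"dx":-17.88,"dy":-1.24,"dz":-16,"ax":0.106,"ay":0.092,"az":-1.414,"grip":0},{"dx":-17.88,"dy":-1.24,"dz":-16,"ax":0.106,"ay":0.092,"az":-1.414,"grip":0}]' 30
python3 - <<'E'
from h import *
goal([.455,.10,.006],toolR(0))
im,d,K,T=shot("side","side3.png")
P=pts(d,K,T); P=P[(P[:,0]>.42)&(P[:,0]<.49)&(P[:,1]>-.03)&(P[:,1]<.25)&(P[:,2]<.09)]
for y in np.arange(-.02,.24,.02):
    q=P[abs(P[:,1]-y)<.01]; print(round(y,2),len(q),np.percentile(q[:,2],[5,50,98]).round(4) if len(q) else "")
E
```

```text
time_s: 5.65
eef_pos: [0.4538, 0.0999, 0.042]
tcp_rot: [[1.0, -0.0, -0.002], [-0.0, -1.0, 0.003], [-0.002, -0.003, -1.0]]
wrist_force: [0.4, -1.4, -1.0]
width: 0.408
d [ 0.12  0.01 -3.6 ] a [-0.003 -0.002  0.   ] t 5.65 F [ 0.4 -1.4 -1. ] w 0.408
-0.02 1 [-0.0025 -0.0025 -0.0025]
0.0 23 [-0.0036 -0.0015 -0.0001]
0.02 57 [-0.0027 -0.0011  0.0578]
0.04 87 [-0.0027  0.0564  0.0594]
0.06 123 [-0.0023  0.0565  0.0596]
0.08 219 [-0.0024  0.0529  0.0593]
0.1 531 [-0.0017  0.058   0.0868]
0.12 322 [-0.0025  0.0558  0.0863]
0.14 282 [-0.0025  0.0537  0.0598]
0.16 364 [-0.0024  0.      0.0599]
0.18 513 [-0.0025 -0.0002  0.0597]
0.2 599 [-0.0024 -0.0003  0.0593]
0.22 389 [-0.0029 -0.0011  0.0008]
```

View pics/side3.png

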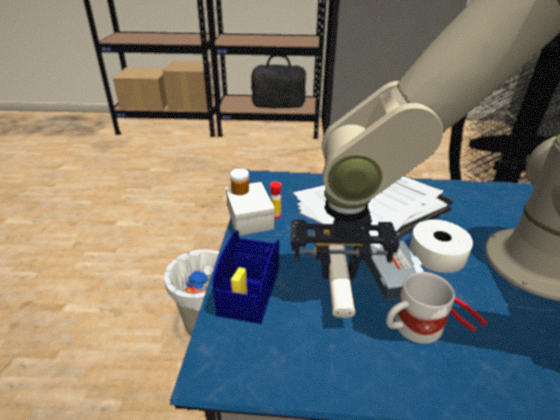

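The tube is level, with its underside about 35 mm above the desk. Lowering and releasing it.

```bash
python3 -m pendant '[{"dx":0,"dy":0,"dz":-1.2,"ax":0,"ay":0,"az":0,"grip":0},{"dx":0,"dy":0,"dz":-2.3,"ax":0,"ay":0,"az":0,"grip":0},{"dx":0,"dy":0,"dz":-3.0,"ax":0,"ay":0,"az":0,"grip":0},{"dx":0,"dy":0,"dz":-3.4,"ax":0,"ay":0,"az":0,"grip":0},{"dx":0,"dy":0,"dz":-3.5,"ax":0,"ay":0,"az":0,"grip":0}]' 30
python3 -m pendant '[{"dx":0,"dy":0,"dz":0,"ax":0,"ay":0,"az":0,"grip":0.8},{"dx":0,"dy":0,"dz":0,"ax":0,"ay":0,"az":0,"grip":0.8},{"dx":0,"dy":0,"dz":0,"ax":0,"ay":0,"az":0,"grip":0.8},{"dx":0,"dy":0,"dz":0,"ax":0,"ay":0,"az":0,"grip":0.8},{"dx":0,"dy":0,"dz":0,"ax":0,"ay":0,"az":0,"grip":0.8},{"dx":0,"dy":0,"dz":0,"ax":0,"ay":0,"az":0,"grip":0.8},{"dx":0,"dy":0,"dz":4,"ax":0,"ay":0,"az":0,"grip":0.8},{"dx":0,"dy":0,"dz":9,"ax":0,"ay":0,"az":0,"grip":0.8},{"dx":0,"dy":0,"dz":14,"ax":0,"ay":0,"az":0,"grip":0.8},{"dx":0,"dy":0,"dz":18,"ax":0,"ay":0,"az":0,"grip":0.6},{"dx":0,"dy":0,"dz":20,"ax":0,"ay":0,"az":0,"grip":0.6}]' 30
python3 - <<'E'
from h import *
print(robot.observe()["eef_pos"])
for n in ["side","scene"]:
    im,d,K,T=shot(n,n+"4.png"); np.savez(n+"4.npz",im=im,d=d,K=K,T=T)
    P=pts(d,K,T); P=P[(P[:,0]>.40)&(P[:,0]<.51)&(P[:,1]>-.03)&(P[:,1]<.25)&(P[:,2]<.09)&(P[:,2]>.012)]
    for y in np.arange(0,.24,.03):
        q=P[abs(P[:,1]-y)<.01]; print(round(y,2),len(q),np.percentile(q[:,2],[98]).round(4),np.percentile(q[:,0],[2,98]).round(3) if len(q) else "")
r=silhouettes("side","notes")
E
```

```text
time_s: 6.2
eef_pos: [0.4542, 0.0999, 0.0072]
tcp_rot: [[1.0, -0.0, -0.001], [-0.0, -1.0, 0.003], [-0.001, -0.003, -1.0]]
wrist_force: [0.2, -0.6, -2.0]
width: 0.412
time_s: 7.3
eef_pos: [0.4549, 0.1, 0.2108]
tcp_rot: [[1.0, 0.0, 0.004], [0.0, -1.0, 0.003], [0.004, -0.003, -1.0]]
wrist_force: [0.9, -0.4, -0.4]
width: 0.643
[0.45488526 0.09997006 0.21080052]
0.0 91 [0.0237] [0.436 0.47 ]
0.03 112 [0.0239] [0.436 0.47 ]
0.06 123 [0.024] [0.436 0.471]
0.09 132 [0.0238] [0.436 0.47 ]
0.12 144 [0.0244] [0.436 0.471]
0.15 162 [0.0242] [0.436 0.471]
0.18 175 [0.024] [0.437 0.471]Traceback (most recent call last):
  File "<stdin>", line 7, in <module>
    return _quantile_unchecked(
        a, q, axis, out, overwrite_input, method, keepdims, weights)
    return _ureduce(a,
                    func=_quantile_ureduce_func,
    ...<5 lines>...
                    overwrite_input=overwrite_input,
                    method=method)
    r = func(a, **kwargs)
    result = _quantile(arr,
                       quantiles=q,
    ...<2 lines>...
                       out=out,
                       weights=wgt)
    slices_having_nans = np.isnan(arr[-1, ...])
                                  ~~~^^^^^^^^^
IndexError: index -1 is out of bounds for axis 0 with size 0
```

View pics/side4.png

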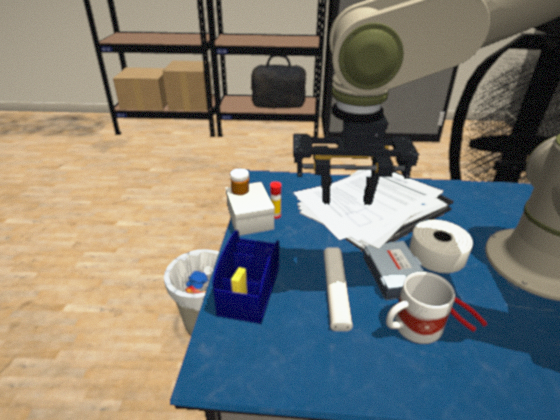

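The tube lies flat at x about 0.454, with its top at 24 mm along the whole length and 95 mm clear of the stand. Next I hover over the note pad with the jaws along the stand's x and measure it.

```bash
python3 -m pendant '[{"dx":4,"dy":1,"dz":0,"ax":0,"ay":0,"az":-0.1,"grip":0.33},{"dx":9,"dy":3,"dz":0,"ax":0,"ay":0,"az":-0.187,"grip":0.33},{"dx":13.5,"dy":4.5,"dz":0,"ax":0,"ay":0,"az":-0.187,"grip":0.33},{"dx":17.5,"dy":5.8,"dz":0,"ax":0,"ay":0,"az":-0.187,"grip":0.33},{"dx":17.5,"dy":5.8,"dz":0,"ax":0,"ay":0,"az":-0.187,"grip":0.33},{"dx":17.5,"dy":5.8,"dz":0,"ax":0,"ay":0,"az":-0.187,"grip":0.33},{"dx":17.5,"dy":5.8,"dz":0,"ax":0,"ay":0,"az":-0.187,"grip":0.33}]'
python3 - <<'E'
from h import *
from fit import *
st=np.load("stand.npy")
im,d,K,T=shot("wrist","wrist5.png"); np.savez("wrist5.npz",im=im,d=d,K=K,T=T)
for n in ["wrist","side"]:
    if n=="side": im,d,K,T=shot("side")
    r=silhouettes(n,"notes")
    for q in r[:1]:
        P=pts(d,K,T,q["pixels"]); L=loc(st,P); print(n,q["p"],q["location"],len(P),np.percentile(L,[2,50,98],axis=0).round(4).tolist())
        np.save(f"L_{n}.npy",L)
        t=L[L[:,2]>.088]
        if len(t)>20: print("top",len(t),t[:,2].mean(),cv2.minAreaRect((t[:,:2]*1000).astype(np.float32)))
E
```

```text
time_s: 8.05
eef_pos: [0.6298, 0.1577, 0.2124]
tcp_rot: [[0.983, -0.186, 0.007], [-0.186, -0.983, 0.001], [0.006, -0.002, -1.0]]
wrist_force: [-0.6, -0.2, 0.5]
width: 0.329
wrist 0.75 [280.3, 195.3] 846 [[-0.0051, 0.0404, 0.0324], [0.0017, 0.0583, 0.0965], [0.009, 0.0718, 0.0983]]
top 689 0.09653947022624658 ((1.985276699066162, 55.60034942626953), (32.019168853759766, 11.963532447814941), 83.2163314819336)
side 0.53 [239.6, 284.3] 296 [[-0.0053, 0.0399, 0.0464], [-0.0015, 0.0579, 0.084], [0.0092, 0.0714, 0.096]]
top 124 0.0937198908447488 ((2.059014320373535, 55.48264694213867), (33.26850509643555, 12.2667875289917), 83.52600860595703)
```

View pics/wrist5.png

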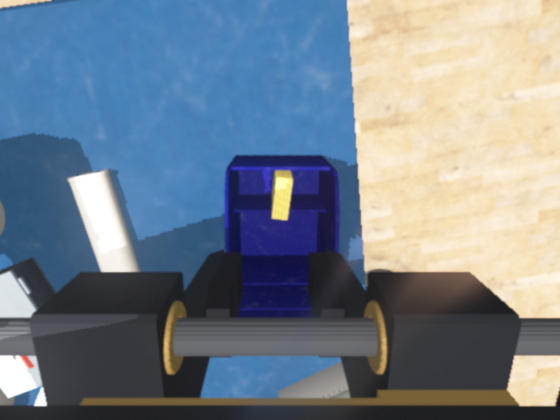

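The pad stands at stand-local (2.0, 55.5) mm, with its top at 96.5 mm and yawed -0.118 relative to the stand. In the image it is at (280,195).

```bash
cat >> h.py <<'E'
ST=np.load("stand.npy")
def w(lx,ly,z):
    c,s=np.cos(ST[2]),np.sin(ST[2]); return np.array([ST[0]+c*lx-s*ly,ST[1]+s*lx+c*ly,z])
E
python3 - <<'E'
from h import *
g=w(.002,.0555,.0735); print(g)
goal(g,toolR(ST[2]-.118))
E
```

```text
[0.63453245 0.15960565 0.0735    ]
d [  0.44   0.19 -13.97] a [-0.001  0.008 -0.118] t 8.25 F [-0.3 -0.6 -0.2] w 0.331
```

```bash
python3 -m pendant '[{"dx":0.44,"dy":0.19,"dz":-4,"ax":0,"ay":0.008,"az":-0.118,"grip":0.33},{"dx":0.44,"dy":0.19,"dz":-8,"ax":0,"ay":0.008,"az":-0.118,"grip":0.33},{"dx":0.44,"dy":0.19,"dz":-10,"ax":0,"ay":0.008,"az":-0.118,"grip":0.33},{"dx":0.44,"dy":0.19,"dz":-10,"ax":0,"ay":0.008,"az":-0.118,"grip":0.33},{"dx":0.44,"dy":0.19,"dz":-12,"ax":0,"ay":0.008,"az":-0.118,"grip":0.33},{"dx":0.44,"dy":0.19,"dz":-13.97,"ax":0,"ay":0.008,"az":-0.118,"grip":0.33},{"dx":0.44,"dy":0.19,"dz":-13.97,"ax":0,"ay":0.008,"az":-0.118,"grip":0.33},{"dx":0.44,"dy":0.19,"dz":-13.97,"ax":0,"ay":0.008,"az":-0.118,"grip":0},{"dx":0.44,"dy":0.19,"dz":-13.97,"ax":0,"ay":0.008,"az":-0.118,"grip":0},{"dx":0.44,"dy":0.19,"dz":-13.97,"ax":0,"ay":0.008,"az":-0.118,"grip":0},{"dx":0.44,"dy":0.19,"dz":-13.97,"ax":0,"ay":0.008,"az":-0.118,"grip":0},{"dx":0.44,"dy":0.19,"dz":-13.97,"ax":0,"ay":0.008,"az":-0.118,"grip":0}]' 25
```

```text
time_s: 9.45
eef_pos: [0.6354, 0.1596, 0.0753]
tcp_rot: [[0.954, -0.3, 0.003], [-0.3, -0.954, 0.001], [0.003, -0.002, -1.0]]
wrist_force: [0.6, -0.4, 6.4]
width: 0.136
```

```bash
python3 -m pendant '[{"dx":0,"dy":0,"dz":2,"ax":0,"ay":0,"az":0,"grip":0},{"dx":0,"dy":0,"dz":5,"ax":0,"ay":0,"az":0,"grip":0},{"dx":0,"dy":0,"dz":9,"ax":0,"ay":0,"az":0,"grip":0},{"dx":0,"dy":0,"dz":12.5,"ax":0,"ay":0,"az":0,"grip":0},{"dx":0,"dy":0,"dz":13.5,"ax":0,"ay":0,"az":0,"grip":0},{"dx":0,"dy":0,"dz":13.5,"ax":0,"ay":0,"az":0,"grip":0}]' 25
python3 - <<'E'
from h import *
im,d,K,T=shot("side","side6.png")
r=silhouettes("side","notes")
s=robot.observe(); R=np.array(s["tcp_rot"]); p=np.array(s["eef_pos"])
for q in r[:2]:
    P=pts(d,K,T,q["pixels"]); L=(P-p)@R; print(q["p"],q["location"],len(P),np.percentile(L,[2,50,98],axis=0).round(4).tolist(),"world z",np.percentile(P[:,2],[2,98]))
    # lean: fit plane normals
    u,sv,v=np.linalg.svd(L-L.mean(0),full_matrices=False); print(v.round(2).tolist(),sv)
goal(w(0.001,-.0415,p[2]),toolR(ST[2]+np.pi/2))
E
```

```text
time_s: 10.05
eef_pos: [0.6357, 0.1597, 0.2115]
tcp_rot: [[0.954, -0.3, 0.006], [-0.3, -0.954, 0.001], [0.005, -0.003, -1.0]]
wrist_force: [0.4, 0.2, -1.2]
width: 0.132
0.83 [234.7, 234.5] 652 [[-0.0064, -0.0164, -0.0227], [-0.0046, -0.0131, 0.0228], [0.0057, 0.0152, 0.0669]] world z [0.14151289 0.23119188]
[[0.09, 0.36, 0.93], [-0.27, -0.89, 0.38], [-0.96, 0.29, -0.02]] [0.81086562 0.40855349 0.14338787]
d [-1.94 -9.51  0.  ] a [-1.000e-03 -0.000e+00  1.689e+00] t 10.15 F [-1.   0.2 -1.4] w 0.133
```

View pics/side6.png

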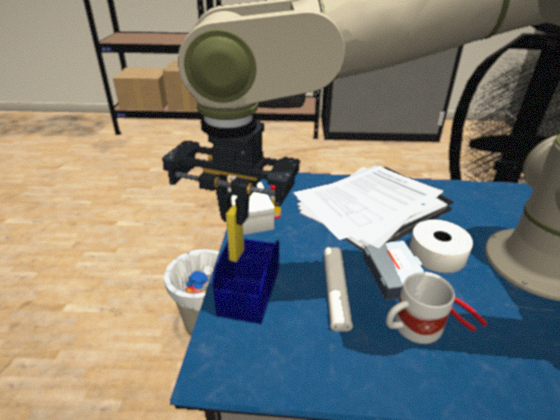

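The pad is held straight: ±6 mm across the jaws, with its bottom 70 mm below the tips. Turning it and carrying it over the inner slot.

```bash
python3 -m pendant '[{"dx":0,"dy":-1,"dz":1,"ax":0,"ay":0,"az":0.14,"grip":0},{"dx":-0.5,"dy":-3,"dz":1,"ax":0,"ay":0,"az":0.28,"grip":0},{"dx":-1,"dy":-5,"dz":1,"ax":0,"ay":0,"az":0.42,"grip":0},{"dx":-1.5,"dy":-7,"dz":1,"ax":0,"ay":0,"az":0.56,"grip":0},{"dx":-1.94,"dy":-9.51,"dz":1,"ax":0,"ay":0,"az":0.7,"grip":0},{"dx":-1.94,"dy":-9.51,"dz":1,"ax":0,"ay":0,"az":0.84,"grip":0},{"dx":-1.94,"dy":-9.51,"dz":1,"ax":0,"ay":0,"az":0.98,"grip":0},{"dx":-1.94,"dy":-9.51,"dz":1,"ax":0,"ay":0,"az":1.12,"grip":0},{"dx":-1.94,"dy":-9.51,"dz":1,"ax":0,"ay":0,"az":1.26,"grip":0},{"dx":-1.94,"dy":-9.51,"dz":0,"ax":0,"ay":0,"az":1.4,"grip":0},{"dx":-1.94,"dy":-9.51,"dz":0,"ax":0,"ay":0,"az":1.54,"grip":0},{"dx":-1.94,"dy":-9.51,"dz":0,"ax":0,"ay":0,"az":1.689,"grip":0},{"dx":-1.94,"dy":-9.51,"dz":0,"ax":0,"ay":0,"az":1.689,"grip":0},{"dx":-1.94,"dy":-9.51,"dz":0,"ax":0,"ay":0,"az":1.689,"grip":0},{"dx":-1.94,"dy":-9.51,"dz":0,"ax":0,"ay":0,"az":1.689,"grip":0}]' 25
python3 - <<'E'
from h import *
from fit import loc
im,d,K,T=shot("wrist","wrist7.png"); P=pts(d,K,T)
for n in ["side","scene","wrist"]:
    if n!="wrist": im,d,K,T=shot(n,n+"7.png")
    else: im,d,K,T=shot(n)
    r=silhouettes(n,"notes")
    for q in r[:1]:
        P=pts(d,K,T,q["pixels"]); L=loc(ST,P); print(n,q["p"],q["location"],len(P),np.percentile(L,[3,50,97],axis=0).round(4).tolist())
s=robot.observe(); print(s["eef_pos"],np.round(s["tcp_rot"],3).tolist(),s["time_s"])
goal(w(0.001,-.0415,.079),toolR(ST[2]+np.pi/2))
E
```

```text
time_s: 11.65
eef_pos: [0.6153, 0.0645, 0.2078]
tcp_rot: [[0.189, 0.982, -0.002], [0.982, -0.189, 0.001], [0.0, -0.002, -1.0]]
wrist_force: [0.8, -0.3, 0.4]
width: 0.132
side 0.94 [258.0, 209.6] 635 [[-0.0161, -0.045, 0.1377], [-0.0041, -0.0367, 0.174], [0.0148, -0.0346, 0.2216]]
scene 0.61 [258.5, 156.9] 451 [[-0.0178, -0.0488, 0.1397], [-0.0097, -0.0465, 0.1769], [0.0141, -0.0355, 0.2241]]
wrist 0.87 [272.9, 265.4] 3259 [[-0.0163, -0.0468, 0.1525], [-0.0138, -0.0415, 0.2289], [0.0079, -0.0359, 0.2308]]
[0.61546376 0.06450014 0.20849444] [[0.186, 0.982, -0.001], [0.982, -0.186, 0.001], [0.0, -0.001, -1.0]] 12.0
d [  0.    -0.   -12.95] a [-0.001 -0.001  0.   ] t 12.0 F [-0.3  0.1  0.1] w 0.131
```

View pics/wrist7.png

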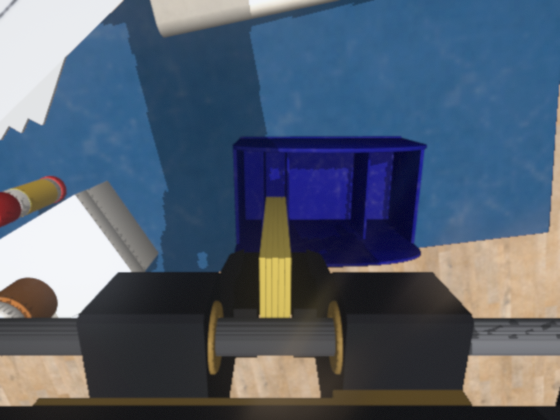

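View pics/scene7.png

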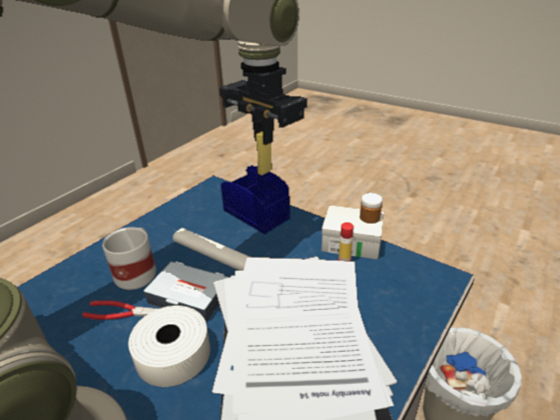

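The pad spans stand y -46.5 to -35 mm, and the inner slot spans -51 to -32, so it lines up. Lowering it.

```bash
python3 -m pendant '[{"dx":0,"dy":0,"dz":-3,"ax":0,"ay":0,"az":0,"grip":0},{"dx":0,"dy":0,"dz":-5.5,"ax":0,"ay":0,"az":0,"grip":0},{"dx":0,"dy":0,"dz":-7,"ax":0,"ay":0,"az":0,"grip":0},{"dx":0,"dy":0,"dz":-8.5,"ax":0,"ay":0,"az":0,"grip":0},{"dx":0,"dy":0,"dz":-10,"ax":0,"ay":0,"az":0,"grip":0},{"dx":0,"dy":0,"dz":-11.5,"ax":0,"ay":0,"az":0,"grip":0},{"dx":0,"dy":0,"dz":-12.5,"ax":0,"ay":0,"az":0,"grip":0},{"dx":0,"dy":0,"dz":-12.9,"ax":0,"ay":0,"az":0,"grip":0},{"dx":0,"dy":0,"dz":-12.9,"ax":0,"ay":0,"az":0,"grip":0}]' 25
python3 - <<'E'
from h import *
im,d,K,T=shot("wrist","wrist8.png")
E
```

```text
time_s: 12.9
eef_pos: [0.6154, 0.0645, 0.0793]
tcp_rot: [[0.186, 0.982, -0.001], [0.982, -0.186, 0.001], [0.0, -0.001, -1.0]]
wrist_force: [0.1, -0.3, -0.2]
width: 0.133
```

View pics/wrist8.png

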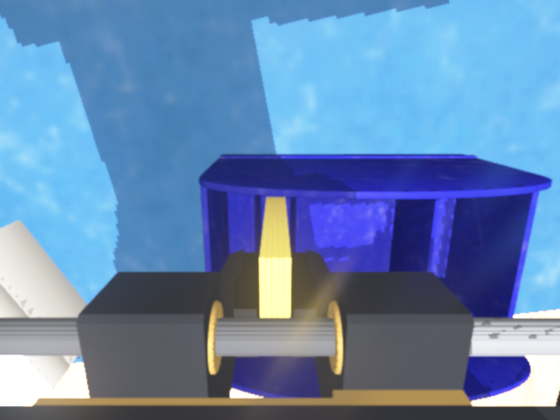

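The pad is in the slot with no contact force. Releasing to a small opening, then lifting.

```bash
python3 -m pendant '[{"dx":0,"dy":0,"dz":0,"ax":0,"ay":0,"az":0,"grip":0.35},{"dx":0,"dy":0,"dz":0,"ax":0,"ay":0,"az":0,"grip":0.35},{"dx":0,"dy":0,"dz":0,"ax":0,"ay":0,"az":0,"grip":0.35},{"dx":0,"dy":0,"dz":0,"ax":0,"ay":0,"az":0,"grip":0.35},{"dx":0,"dy":0,"dz":0,"ax":0,"ay":0,"az":0,"grip":0.35},{"dx":0,"dy":0,"dz":1,"ax":0,"ay":0,"az":0,"grip":0.35},{"dx":0,"dy":0,"dz":3,"ax":0,"ay":0,"az":0,"grip":0.35},{"dx":0,"dy":0,"dz":7,"ax":0,"ay":0,"az":0,"grip":0.35},{"dx":0,"dy":0,"dz":11,"ax":0,"ay":0,"az":0,"grip":0.35},{"dx":0,"dy":0,"dz":13,"ax":0,"ay":0,"az":0,"grip":0.35}]' 25
python3 - <<'E'
from h import *
from fit import loc
for n in ["side","scene","wrist"]:
    im,d,K,T=shot(n,n+"9.png")
    r=silhouettes(n,"notes")
    for q in r[:1]:
        P=pts(d,K,T,q["pixels"]); L=loc(ST,P); print(n,q["p"],q["location"],len(P),np.percentile(L,[3,50,97],axis=0).round(4).tolist())
    for l in ["glue","carton","jar"]:
        r=silhouettes(n,l)
        if r:
            q=r[0];P=pts(d,K,T,q["pixels"]); print(n,l,round(q["p"],2),q["location"],np.percentile(P,[3,50,97],axis=0).round(3).tolist())
            if l=="carton":
                t=P[(P[:,2]>.055)&(P[:,2]<.068)]; print(cv2.minAreaRect(t[:,:2].astype(np.float32)))
E
```

```text
time_s: 13.95
eef_pos: [0.6165, 0.0645, 0.2145]
tcp_rot: [[0.186, 0.982, 0.005], [0.983, -0.186, -0.0], [0.001, 0.005, -1.0]]
wrist_force: [0.6, -0.2, 0.4]
width: 0.346
side 0.7 [258.1, 245.0] 310 [[-0.0152, -0.0491, 0.0621], [-0.0014, -0.038, 0.0819], [0.016, -0.0357, 0.0955]]
side glue 0.72 [274.1, 195.0] [[0.571, -0.159, 0.004], [0.58, -0.146, 0.058], [0.592, -0.142, 0.091]]
side carton 0.8 [248.3, 208.8] [[0.59, -0.183, 0.003], [0.636, -0.097, 0.056], [0.697, -0.073, 0.063]]
((0.6450661420822144, -0.13945452868938446), (0.09057220071554184, 0.11986861377954483), 18.475404739379883)
side jar 0.75 [235.4, 188.0] [[0.666, -0.155, 0.065], [0.675, -0.149, 0.083], [0.686, -0.145, 0.101]]
scene 0.51 [263.4, 193.1] 165 [[-0.0172, -0.0492, 0.0648], [-0.005, -0.0466, 0.0859], [0.0388, 0.0031, 0.0959]]
scene glue 0.74 [345.2, 239.4] [[0.568, -0.168, 0.008], [0.572, -0.159, 0.058], [0.596, -0.136, 0.091]]
scene carton 0.66 [351.9, 234.0] [[0.586, -0.208, 0.004], [0.616, -0.149, 0.059], [0.675, -0.089, 0.063]]
((0.645108163356781, -0.1422136425971985), (0.09492166340351105, 0.11992018669843674), 18.747758865356445)
scene jar 0.59 [368.2, 209.2] [[0.646, -0.19, 0.064], [0.653, -0.174, 0.097], [0.683, -0.151, 0.114]]
wrist 0.87 [272.2, 196.1] 955 [[-0.0154, -0.0474, 0.0132], [-0.0062, -0.0418, 0.0963], [0.0158, -0.0359, 0.098]]
wrist glue 0.6 [26.0, 198.1] [[0.57, -0.154, 0.004], [0.581, -0.144, 0.051], [0.594, -0.142, 0.089]]
wrist carton 0.8 [74.4, 244.3] [[0.59, -0.179, 0.008], [0.627, -0.107, 0.063], [0.661, -0.074, 0.064]]
((0.6421774625778198, -0.13814371824264526), (0.08525131642818451, 0.11365802586078644), 18.636333465576172)
wrist jar 0.6 [20.3, 293.5] [[0.647, -0.168, 0.067], [0.655, -0.152, 0.09], [0.665, -0.146, 0.114]]
```

View pics/wrist9.png

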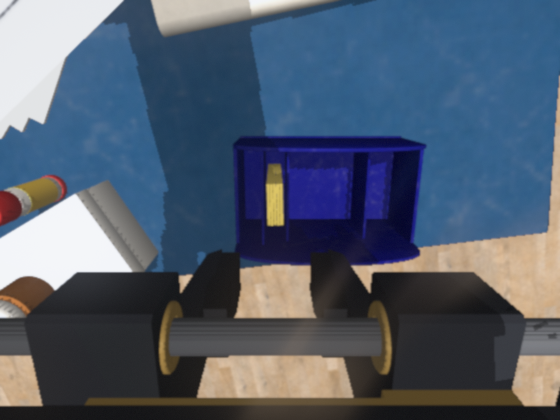

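View pics/scene9.png

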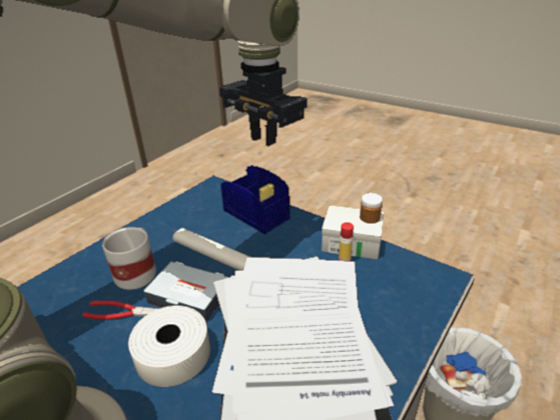

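The pad stands in the inner slot with its top at 96 mm, which puts it on the floor at stand y about -42 mm. The carton and jar haven't moved. Next is the glue stick, gripped with the jaws parallel to the carton face.

Run:
```python
from h import *
s=robot.observe(); print(np.round(s["qpos"],3))
goal([.5828,-.1561,.20],toolR(1.895)); goal([.5828,-.1561,.06],toolR(1.895))
```

```text
[-0.085  0.544  1.233  0.     1.366 -1.468]
d [ -3.29 -22.06  -0.97] a [-0.    -0.001  0.512] t 14.7 F [ 0.8  0.2 -0.1] w 0.35
d [ -3.29 -22.06 -14.97] a [-0.    -0.001  0.512] t 14.7 F [ 0.8  0.2 -0.1] w 0.35
```

```bash
python3 -m pendant '[{"dx":-1,"dy":-4,"dz":0,"ax":0,"ay":0,"az":0.13,"grip":0.65},{"dx":-1.5,"dy":-8.5,"dz":0,"ax":0,"ay":0,"az":0.26,"grip":0.65},{"dx":-2,"dy":-13,"dz":0,"ax":0,"ay":0,"az":0.39,"grip":0.65},{"dx":-3,"dy":-17.5,"dz":0,"ax":0,"ay":0,"az":0.512,"grip":0.65},{"dx":-3.29,"dy":-22.06,"dz":-0.97,"ax":0,"ay":0,"az":0.512,"grip":0.65},{"dx":-3.29,"dy":-22.06,"dz":-0.97,"ax":0,"ay":0,"az":0.512,"grip":0.65},{"dx":-3.29,"dy":-22.06,"dz":-0.97,"ax":0,"ay":0,"az":0.512,"grip":0.65},{"dx":-3.29,"dy":-22.06,"dz":-0.97,"ax":0,"ay":0,"az":0.512,"grip":0.65}]' 25
python3 - <<'E'
from h import *
from scipy.optimize import least_squares
im,d,K,T=shot("wrist","wrist10.png")
q=silhouettes("wrist","glue")[0]; P=pts(d,K,T,q["pixels"]); t=P[P[:,2]>.088]; print(q["p"],q["location"],P[:,2].max(),len(t),cv2.minEnclosingCircle(t[:,:2].astype(np.float32)))
t=P[(P[:,2]>.01)&(P[:,2]<.087)]
r=least_squares(lambda q:np.hypot(t[:,0]-q[0],t[:,1]-q[1])-.0135,[.583,-.156],loss="soft_l1",f_scale=.001); print(r.x,np.abs(r.fun).mean())
goal([.5828,-.1561,.06],toolR(1.895))
E
```

```text
time_s: 15.5
eef_pos: [0.583, -0.155, 0.2003]
tcp_rot: [[-0.32, 0.947, -0.0], [0.947, 0.32, 0.0], [0.0, -0.0, -1.0]]
wrist_force: [-0.8, 0.3, -0.2]
width: 0.648
0.89 [269.0, 199.0] 0.09477795951402257 994 ((0.5823166370391846, -0.15542618930339813), 0.01333126612007618)
[ 0.5833385  -0.15500184] 0.000352813501356099
d [ -0.03  -0.13 -14.04] a [-0.    -0.    -0.002] t 15.6 F [ 0.1  0.3 -0.6] w 0.648
```

View pics/wrist10.png

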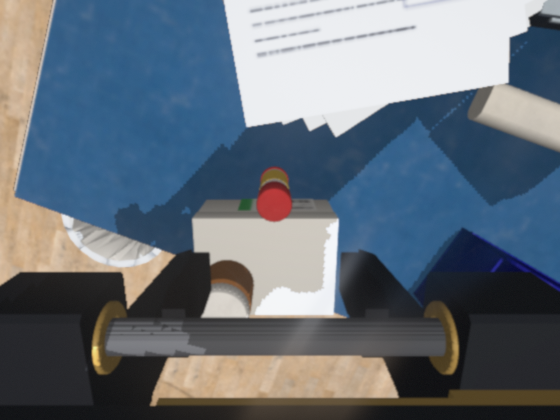

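The glue stick's cap is at (274,202), centred at (0.5828, -0.1555). Descending and gripping.

```bash
python3 -m pendant '[{"dx":-0.02,"dy":-0.05,"dz":-4,"ax":0,"ay":0,"az":0,"grip":0.65},{"dx":-0.02,"dy":-0.05,"dz":-8,"ax":0,"ay":0,"az":0,"grip":0.65},{"dx":-0.02,"dy":-0.05,"dz":-11,"ax":0,"ay":0,"az":0,"grip":0.65},{"dx":-0.02,"dy":-0.05,"dz":-13,"ax":0,"ay":0,"az":0,"grip":0.65},{"dx":-0.02,"dy":-0.05,"dz":-14.04,"ax":0,"ay":0,"az":0,"grip":0.65},{"dx":-0.02,"dy":-0.05,"dz":-14.04,"ax":0,"ay":0,"az":0,"grip":0.65},{"dx":-0.02,"dy":-0.05,"dz":-14.04,"ax":0,"ay":0,"az":0,"grip":0},{"dx":-0.02,"dy":-0.05,"dz":-14.04,"ax":0,"ay":0,"az":0,"grip":0},{"dx":-0.02,"dy":-0.05,"dz":-14.04,"ax":0,"ay":0,"az":0,"grip":0},{"dx":-0.02,"dy":-0.05,"dz":-14.04,"ax":0,"ay":0,"az":0,"grip":0},{"dx":-0.02,"dy":-0.05,"dz":-14.04,"ax":0,"ay":0,"az":0,"grip":0},{"dx":-0.02,"dy":-0.05,"dz":-14.04,"ax":0,"ay":0,"az":0,"grip":0},{"dx":-0.02,"dy":-0.05,"dz":-14.04,"ax":0,"ay":0,"az":0,"grip":0},{"dx":-0.02,"dy":-0.05,"dz":-14.04,"ax":0,"ay":0,"az":0,"grip":0}]' 25
```

```text
time_s: 17.0
eef_pos: [0.5832, -0.1554, 0.0605]
tcp_rot: [[-0.32, 0.947, 0.001], [0.947, 0.32, -0.0], [-0.001, 0.0, -1.0]]
wrist_force: [0.9, 0.2, 5.3]
width: 0.289
```

```bash
python3 -m pendant '[{"dx":0,"dy":0,"dz":2,"ax":0,"ay":0,"az":0,"grip":0},{"dx":0,"dy":0,"dz":5,"ax":0,"ay":0,"az":0,"grip":0},{"dx":0,"dy":0,"dz":9,"ax":0,"ay":0,"az":0,"grip":0},{"dx":0,"dy":0,"dz":13,"ax":0,"ay":0,"az":0,"grip":0},{"dx":0,"dy":0,"dz":15,"ax":0,"ay":0,"az":0,"grip":0},{"dx":0,"dy":0,"dz":15,"ax":0,"ay":0,"az":0,"grip":0}]' 25
python3 - <<'E'
from h import *
im,d,K,T=shot("side","side11.png")
q=silhouettes("side","glue")
s=robot.observe(); R=np.array(s["tcp_rot"]); p=np.array(s["eef_pos"]); print(p)
if q:
    P=pts(d,K,T,q[0]["pixels"]); print(q[0]["p"],q[0]["location"],np.percentile(P,[2,50,98],axis=0).round(3).tolist())
goal(w(.001,.054,.20),toolR(ST[2]))
E
```

```text
time_s: 17.6
eef_pos: [0.584, -0.1558, 0.2129]
tcp_rot: [[-0.321, 0.947, 0.005], [0.947, 0.321, -0.003], [-0.004, 0.004, -1.0]]
wrist_force: [0.4, -0.3, -1.4]
width: 0.286
[ 0.5827489  -0.15527227  0.20901743]
0.59 [274.3, 146.6] [[0.572, -0.152, 0.155], [0.585, -0.146, 0.186], [0.593, -0.142, 0.238]]
d [ 5.05 31.36 -0.9 ] a [-1.000e-03 -0.000e+00 -2.084e+00] t 17.7 F [-1.   0.2 -1.7] w 0.292
```

View pics/side11.png

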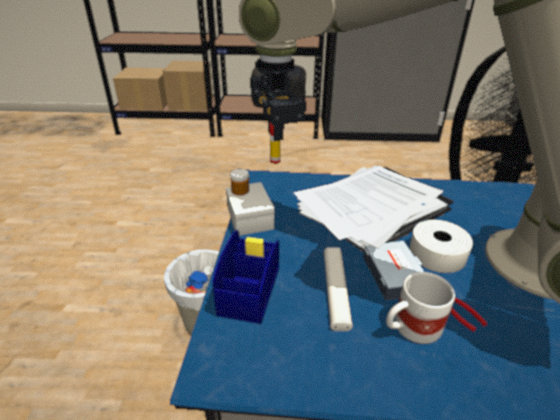

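The glue stick is held vertical at (274,147). Carrying it to the end bay.

```bash
python3 -m pendant '[{"dx":0,"dy":2,"dz":0,"ax":0,"ay":0,"az":-0.14,"grip":0},{"dx":0.5,"dy":5,"dz":0,"ax":0,"ay":0,"az":-0.28,"grip":0},{"dx":1,"dy":8,"dz":0,"ax":0,"ay":0,"az":-0.42,"grip":0},{"dx":1.5,"dy":11,"dz":0,"ax":0,"ay":0,"az":-0.56,"grip":0},{"dx":2,"dy":14,"dz":0,"ax":0,"ay":0,"az":-0.7,"grip":0},{"dx":2.5,"dy":17,"dz":0,"ax":0,"ay":0,"az":-0.84,"grip":0},{"dx":3,"dy":20,"dz":0,"ax":0,"ay":0,"az":-0.98,"grip":0},{"dx":3.5,"dy":23,"dz":0,"ax":0,"ay":0,"az":-1.12,"grip":0},{"dx":4,"dy":26,"dz":0,"ax":0,"ay":0,"az":-1.26,"grip":0},{"dx":4.5,"dy":29,"dz":0,"ax":0,"ay":0,"az":-1.4,"grip":0},{"dx":5,"dy":31.36,"dz":0,"ax":0,"ay":0,"az":-1.54,"grip":0},{"dx":5.05,"dy":31.36,"dz":0,"ax":0,"ay":0,"az":-1.68,"grip":0},{"dx":5.05,"dy":31.36,"dz":0,"ax":0,"ay":0,"az":-1.82,"grip":0},{"dx":5.05,"dy":31.36,"dz":-0.9,"ax":0,"ay":0,"az":-1.96,"grip":0},{"dx":5.05,"dy":31.36,"dz":-0.9,"ax":0,"ay":0,"az":-2.084,"grip":0},{"dx":5.05,"dy":31.36,"dz":-0.9,"ax":0,"ay":0,"az":-2.084,"grip":0},{"dx":5.05,"dy":31.36,"dz":-0.9,"ax":0,"ay":0,"az":-2.084,"grip":0},{"dx":5.05,"dy":31.36,"dz":-0.9,"ax":0,"ay":0,"az":-2.084,"grip":0}]' 25
python3 - <<'E'
from h import *
from fit import loc
from scipy.optimize import least_squares
for n in ["side","wrist"]:
    im,d,K,T=shot(n,n+"12.png")
    q=silhouettes(n,"glue")
    if q:
        P=pts(d,K,T,q[0]["pixels"]); L=loc(ST,P); print(n,q[0]["p"],q[0]["location"],len(L),np.percentile(L,[2,50,98],axis=0).round(4).tolist())
        t=L
        for lo,hi in((.14,.17),(.17,.21)):
            t=L[(L[:,2]>lo)&(L[:,2]<hi)]
            if len(t)>20:
                r=least_squares(lambda q:np.hypot(t[:,0]-q[0],t[:,1]-q[1])-.0135,[0,.05],loss="soft_l1",f_scale=.001); print(lo,len(t),r.x)
goal(w(.001,.054,.20),toolR(ST[2])); goal(w(.001,.054,.064),toolR(ST[2]))
E
```

```text
time_s: 19.5
eef_pos: [0.6331, 0.1583, 0.1994]
tcp_rot: [[0.983, -0.184, -0.0], [-0.184, -0.983, 0.001], [-0.0, -0.001, -1.0]]
wrist_force: [0.1, -0.2, -0.6]
width: 0.29
side 0.61 [239.0, 232.3] 811 [[-0.013, 0.0441, 0.1389], [-0.0029, 0.0627, 0.189], [0.0116, 0.0662, 0.2299]]
0.14 234 [1.29849775e-05 5.15506585e-02]
0.17 293 [7.13316345e-05 5.13322485e-02]
wrist 0.91 [271.0, 274.4] 5969 [[-0.0121, 0.0521, 0.1469], [-0.0006, 0.0634, 0.2231], [0.0112, 0.0669, 0.2327]]
0.14 699 [-0.00078461  0.05283461]
0.17 1451 [-0.0005761   0.05268996]
d [ 0. -0.  0.] a [-0.001  0.001 -0.001] t 19.7 F [ 0.7  0.2 -1.3] w 0.292
d [  0.   -0.  -13.6] a [-0.001  0.001 -0.001] t 19.7 F [ 0.7  0.2 -1.3] w 0.292
```

View pics/wrist12.png

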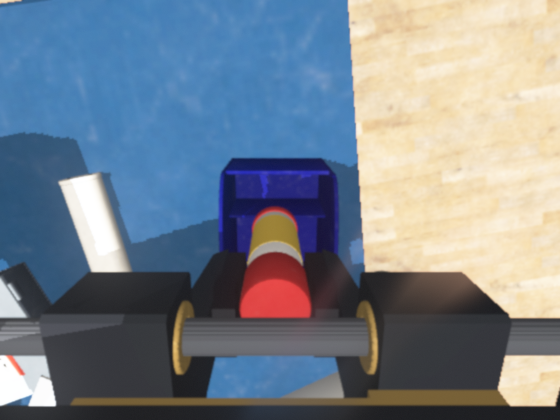

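The glue stick is at stand-local y about 52 mm and the bay centre is 54, so I'll shift it 1.7 mm while lowering.

```bash
python3 -m pendant '[{"dx":0.03,"dy":0.17,"dz":-2,"ax":0,"ay":0,"az":0,"grip":0},{"dx":0.03,"dy":0.17,"dz":-5,"ax":0,"ay":0,"az":0,"grip":0},{"dx":0.03,"dy":0.17,"dz":-7,"ax":0,"ay":0,"az":0,"grip":0},{"dx":0.03,"dy":0.17,"dz":-8.5,"ax":0,"ay":0,"az":0,"grip":0},{"dx":0.03,"dy":0.17,"dz":-10,"ax":0,"ay":0,"az":0,"grip":0},{"dx":0.03,"dy":0.17,"dz":-11.5,"ax":0,"ay":0,"az":0,"grip":0},{"dx":0.03,"dy":0.17,"dz":-12.7,"ax":0,"ay":0,"az":0,"grip":0},{"dx":0.03,"dy":0.17,"dz":-13.3,"ax":0,"ay":0,"az":0,"grip":0},{"dx":0.03,"dy":0.17,"dz":-13.4,"ax":0,"ay":0,"az":0,"grip":0},{"dx":0.03,"dy":0.17,"dz":-13.4,"ax":0,"ay":0,"az":0,"grip":0}]' 25
python3 - <<'E'
from h import *
im,d,K,T=shot("side","side13.png")
E
```

```text
time_s: 20.7
eef_pos: [0.6338, 0.1601, 0.0664]
tcp_rot: [[0.983, -0.185, 0.002], [-0.185, -0.983, 0.001], [0.001, -0.001, -1.0]]
wrist_force: [0.3, 0.4, -0.2]
width: 0.284
```

View pics/side13.png

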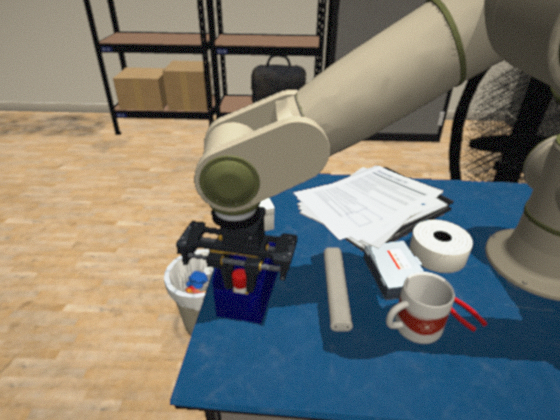

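The stick is in the bay with no contact force. I'll open only slightly, because the bay is 80 mm long, and then lift.

```bash
python3 -m pendant '[{"dx":0,"dy":0,"dz":0,"ax":0,"ay":0,"az":0,"grip":0.41},{"dx":0,"dy":0,"dz":0,"ax":0,"ay":0,"az":0,"grip":0.41},{"dx":0,"dy":0,"dz":0,"ax":0,"ay":0,"az":0,"grip":0.41},{"dx":0,"dy":0,"dz":0,"ax":0,"ay":0,"az":0,"grip":0.41},{"dx":0,"dy":0,"dz":0,"ax":0,"ay":0,"az":0,"grip":0.41},{"dx":0,"dy":0,"dz":1,"ax":0,"ay":0,"az":0,"grip":0.41},{"dx":0,"dy":0,"dz":3,"ax":0,"ay":0,"az":0,"grip":0.41},{"dx":0,"dy":0,"dz":6,"ax":0,"ay":0,"az":0,"grip":0.41},{"dx":0,"dy":0,"dz":10,"ax":0,"ay":0,"az":0,"grip":0.41},{"dx":0,"dy":0,"dz":14,"ax":0,"ay":0,"az":0,"grip":0.41},{"dx":0,"dy":0,"dz":15,"ax":0,"ay":0,"az":0,"grip":0.41}]' 25
python3 - <<'E'
from h import *
from fit import loc
for n in ["side","wrist","scene"]:
    im,d,K,T=shot(n,n+"14.png")
    for l in ["glue","notes","tube","carton","jar"]:
        q=silhouettes(n,l)
        if q:
            P=pts(d,K,T,q[0]["pixels"]); L=loc(ST,P) if l in("glue","notes") else P
            print(n,l,round(q[0]["p"],2),np.round(q[0]["location"]),len(L),np.percentile(L,[3,50,97],axis=0).round(3).tolist())
E
```

```text
time_s: 21.85
eef_pos: [0.6351, 0.1603, 0.2226]
tcp_rot: [[0.983, -0.185, 0.011], [-0.185, -0.983, 0.001], [0.01, -0.003, -1.0]]
wrist_force: [0.7, 0.1, 0.2]
width: 0.414
side notes 0.72 [255. 246.] 320 [[-0.015, -0.052, 0.059], [0.0, -0.038, 0.082], [0.023, -0.035, 0.095]]
side tube 0.88 [338. 291.] 1580 [[0.437, 0.001, 0.002], [0.455, 0.122, 0.021], [0.471, 0.197, 0.024]]
side carton 0.57 [254. 215.] 1284 [[0.588, -0.161, 0.003], [0.629, -0.094, 0.046], [0.693, -0.073, 0.063]]
side jar 0.7 [237. 188.] 192 [[0.659, -0.174, 0.064], [0.673, -0.149, 0.084], [0.689, -0.145, 0.114]]
wrist glue 0.57 [272. 197.] 1289 [[-0.012, 0.045, 0.033], [-0.001, 0.06, 0.096], [0.011, 0.068, 0.098]]
wrist notes 0.62 [276. 303.] 1176 [[-0.015, -0.044, 0.06], [0.001, -0.036, 0.087], [0.015, -0.035, 0.098]]
wrist tube 0.55 [108. 219.] 3928 [[0.44, 0.099, 0.011], [0.459, 0.151, 0.024], [0.471, 0.197, 0.026]]
wrist carton 0.94 [326. 386.] 1831 [[0.592, -0.098, 0.003], [0.647, -0.08, 0.021], [0.677, -0.071, 0.05]]
scene glue 0.71 [239. 175.] 121 [[-0.014, 0.041, 0.07], [-0.006, 0.048, 0.088], [0.005, 0.063, 0.096]]
scene notes 0.53 [264. 196.] 147 [[-0.017, -0.049, 0.072], [-0.004, -0.047, 0.086], [0.015, -0.039, 0.096]]
scene tube 0.82 [214. 251.] 1149 [[0.433, 0.007, 0.007], [0.441, 0.091, 0.021], [0.462, 0.191, 0.024]]
scene carton 0.56 [346. 233.] 2381 [[0.586, -0.207, 0.004], [0.613, -0.146, 0.057], [0.673, -0.09, 0.063]]
scene jar 0.86 [370. 206.] 589 [[0.645, -0.19, 0.064], [0.653, -0.174, 0.097], [0.681, -0.152, 0.114]]
```

View pics/side14.png

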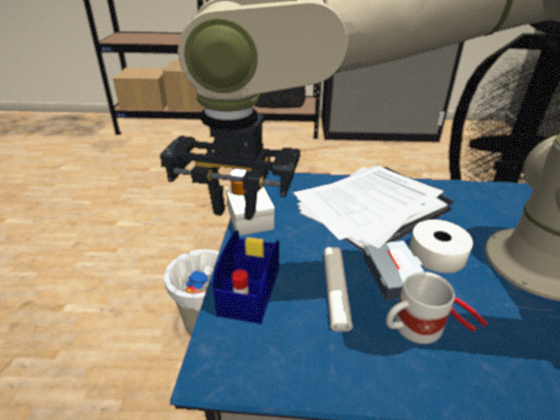

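View pics/wrist14.png

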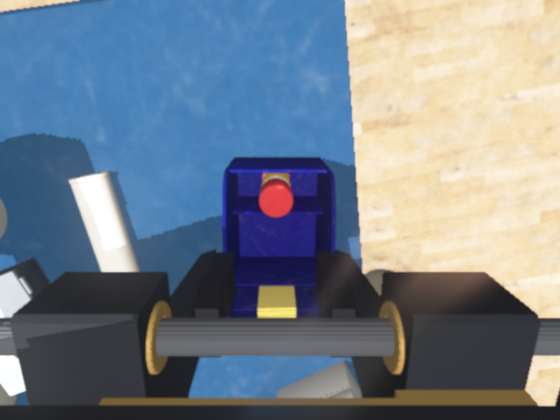

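Everything is in place: the glue top reads about 96 mm (floor 4 + 92) at stand-local (0, 54) mm, the pad is in the inner slot, and the tube is flat. Handing in.

```bash
python3 -c "
from h import *
print(workorder.finish_job()); print(robot.observe()['time_s'])"
```

```text
the job is handed in; nothing more can be done
None
the job is handed in; nothing more can be done
```

The glue stick is now upright in the end bay, and I handed the job in at about 22.6 s on the robot clock. The hand-in gives no verdict, so what follows rests on my own last camera checks.

- **Tube:** it lies flat on the desk patch at x about 0.454. Its top read 24 mm along the whole visible length, and it is about 95 mm clear of the stand.
- **Note pad:** it stands on the floor of the inner narrow slot, at stand y about -42 mm with its top at about 96 mm.
- **Glue stick:** it stands on the end bay's floor at about (0, 54) mm in the stand frame, with its top at 96–98 mm.
- **Carton and jar:** both are where they were, to within about 2 mm of measuring noise.

No check failed, but two small things differed:

- **Missed detection:** the last side picture's network did not report the glue stick. It is plainly visible in that picture, and the other two cameras did report it.
- **Gripper width:** the gripper read 0.5 to 2 mm narrower than the listed sizes on all three grasps. I took this as a bias in the gripper reading.

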